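Tip the tall carton label-up for scanning

TASK

The tall carton standing on the dark scanning mat has its white address label on one of its sides. Tip it over a quarter turn so that it lies flat on the mat with the label facing straight up, and let go of it; leave the short parcel that shares the mat where it is.

Things in the scene. Friction and masses are not known exactly. Their poses are not given: they have to be found in the camera images.
- carton: Tall carton, 70 x 70 x 120 mm, 0.25 to 0.5 kg, the tallest on the mat, standing loose. Origin: centre of its underside; own z runs to its taped top, own x out through the side with the label. Pushed steadily within 30 mm of its top it tips over the far bottom edge, hardly sliding; past about 30 degrees it falls over by itself. The mat is clear for 150 mm on the side away from the label.
- label (a point): Centre of the carton's labelled 70 x 120 mm side (white paper label, 52 x 75 mm, with bar code): 35 mm along x and 60 mm along z in the carton's frame; axes as the carton's. At the start the label faces away from the robot (world +x), to within 55 degrees. With the label up this point is 70 mm above the mat's top.
- mat: Dark rubber scanning mat fixed on the bench, 320 mm along its x, 540 mm along its y, 3 mm thick, with a thin grey border line. Origin: centre of its underside, at bench height; z up.
- short_parcel: Low cardboard parcel, 90 x 80 x 50 mm, loose on the mat about 240 mm to one side of the carton, its label already on top. Origin: centre of its underside, z up. A tape roll (90 mm across, 48 mm high) also lies on the mat, in the middle of its far half; nothing else within 50 mm of the mat is over 80 mm high.

How it is judged:
By the outcome, as a careful person would: the job done as asked, in the order asked, and still so for the second after the job is handed in, with the robot touching nothing.
It also fails if it takes over 27 s, if anything falls off the work surface, if the arm or the gripper's body presses on something with over 40 N, if the wrist force passes 120 N, or if a joint passes its speed limit or range.

ROBOT

A 7-joint arm with a two-finger parallel gripper is mounted at the origin on the work surface. World frame = base frame: x ahead of the robot, y to its left, z up, the work surface at z = 0. Lengths are in m, angles in rad, forces in N, time in s.
With the tool pointing down it reaches from about 0.425 to 0.95 m from the base axis. Payload 16.7 kg.
Tool frame: the origin (TCP) lies on the centre line of the jaws, within the pads' length; the fingertips stand 22 mm ahead of it and the grasp point (between the pads) lies 3 mm ahead of it; z points along the fingers, y is the line along which they close (so a half turn about z gives the same grasp; the last joint's range is limited). The gripper opens to 94 mm and grips with 3 to 60 N. Pads are 16 mm wide; open, the fingers measure 119 mm over their backs; the gripper's body (75 mm by 177 mm) begins 78 mm behind the grasp point.
Start: joints at [-1.282, 0.426, 0.074, 1.606, -0.034, 1.111, -0.067], TCP at [0.286, 0.611, 0.227] pointing down, gripper open.
Joint ranges: [-2.85, 2.85], [-0.5, 2.14], [-1.23, 1.37], [0.21, 2.46], [-1.02, 4.16], [0.16, 2.05], [-2.73, 2.73]. Speed limits (rad/s): [1.89, 1.89, 2.39, 2.39, 3.01, 3.01, 3.01].

INTERFACE

Orientations are given as a rotation vector (axis times angle).
In Python, from cell import get_state, vision, workorder gives the robot as it stands.
- The arm moves only by the tool play_rows, never from a script. Its argument "commands" is text: rows parted by semicolons, each of 7 numbers parted by spaces: the shift along the tool's x, y, z in units of 40 mm (1.0 is 40 mm), then the turn, a rotation vector about the tool's x, y, z in units of 60 degrees (1.0 is 60 degrees), then the opening, from 0 (shut) to 1 (fully open). A call has 1 to 12 rows; each row shifts and turns the commanded pose from where the row before left it, along the tool's axes as they then stand; what a row does not reach is not made up. A row lasts 1/8 s, in which the tool goes at most 62.5 mm and 10.7 degrees, less where a joint would pass 70% of its speed; a pose out of reach is approached as far as the arm can. A call with a number of a shift or a turn outside -1 to 1 is refused whole. A call with a gripper value outside its range is refused whole. The fingers move at their own pace and stop on an object; "grip_force" is the grip in N (left out, the last holds). Time passes only in rows, so rows that do not move let the fingers close. It gives the time, the measured TCP pose, the force, the opening and the grip force at its end, in the units of the state.
- get_state(): the state, without advancing time (a new reading comes with each control period).
- vision.snapshot(name): name is "scene" or "side" or "wrist"; returns a dict with "img" (384x512x3 uint8, red, green, blue), "intrinsics" (3x3 intrinsics, pixels), "view" (4x4, takes a point from world to camera coordinates). Camera axes: x right, y down, z forward; pixel columns grow to the right and rows downward; lengths in m; the calibration is good to about 2 mm. A picture is of the moment at which its call begins. There is no depth.
- workorder.job_done(): hands the job in; it is judged then, once.
Trained networks look in the newest picture that a camera, given by its name, has taken for a name from the list of things; names that differ only in an ending like _2 or _b are one class to them, and where a whole thing is asked for, a point or a joint stands for the part that bears it (a point fixed in the world has none). Each returns a list of dicts, best first, with "p" (0 to 1); they miss things now and then, are a little off and sometimes report something else, mostly with a low value. They report only what shows in the picture. A call takes as long as a camera call.
- vision.trace(camera, name): "region" (384x512 bool, what is visible of it).
- vision.tip_of(camera, name): "centre" ([x, y, z] in m, in world coordinates, good to about 4 mm: a listed point, or the origin of a listed thing).
The state is a dict: "clock": time; "joint_pos": joint angles; "dq": joint speeds; "joint_torque": joint torques, N m; "tcp_pos": TCP position; "tool_rot": TCP orientation; "force": force on the tool from outside, world axes, zero at the start; "moment": the same for the moment, N m; "opening": finger opening in m; "gripper_force": force on a finger pad.
Only numpy, scipy, OpenCV 4.12 (cv2) and the standard library are available. Lean on these libraries where they do the work, as an engineer would, in place of code of your own. Each camera call takes 0.05 s, during which the arm holds its last target. There are 200 camera calls.

## Working session

There is one attempt and no reset: what is moved stays moved. The work goes in short steps, Python scripts to look and compute and a tool call to move; the robot and the scene stay as the last step left them, time stands still between calls to the robot, and variables do not carry over. Pictures are saved under pics/ and viewed, at most 10 in all, crops included, and the job is handed in when it is done.

Besides the shell and the picture viewer there is one more tool, called after "Request:" by a JSON object that holds its "op" and its "data", one argument or row to a line. play_rows: Moves the arm, as the interface text tells. Shifts and turns lie within -1 to 1; 1 stands for 40 mm of shift or 60 degrees of turn. Its arguments: {"type":"object","properties":{"commands":{"type":"string"},"grip_force":{"type":"number"}},"required":["commands"]}

```bash
mkdir -p pics; ls; cat > h.py <<'E'
import numpy as np, cv2
from cell import get_state, vision, workorder
from scipy.spatial.transform import Rotation as R
def save(cam,name):
    s=vision.snapshot(cam); cv2.imwrite('pics/'+name,s['img'][:,:,::-1]); return s
E
python3 - <<'E'
from h import *
st=get_state(); print(st['clock'],st['tcp_pos'],st['tool_rot'],R.from_rotvec(st['tool_rot']).as_matrix().round(3))
ims=[]
for c in ['scene','side']:
    s=vision.snapshot(c); ims.append(s['img']); print(c,s['intrinsics'].tolist(),s['view'].round(3).tolist())
    for n in ['carton','label','mat','short_parcel']:
        print(c,n,[(np.round(d['centre'],3),round(d['p'],2)) for d in vision.tip_of(c,n)[:2]])
cv2.imwrite('pics/a.png',cv2.resize(np.vstack(ims)[:,:,::-1],None,fx=.78,fy=.78))
E
```

```text
pics
0.0 [0.28600201 0.61094638 0.22677293] [-6.82126623e-01 -3.06645985e+00  2.02261821e-03] [[-0.906  0.424 -0.   ]
 [ 0.424  0.906 -0.001]
 [-0.    -0.001 -1.   ]]
scene [[383.77406761134733, 0.0, 251.55324830904172], [0.0, 383.77406761134733, 189.72113195741673], [0.0, 0.0, 1.0]] [[0.551, 0.834, 0.016, -0.378], [0.606, -0.387, -0.695, -0.301], [-0.574, 0.392, -0.719, 1.081], [0.0, 0.0, 0.0, 1.0]]
scene carton [(array([ 0.55 , -0.147,  0.004]), 0.57)]
scene label [(array([ 0.584, -0.143,  0.059]), 0.78)]
scene mat [(array([ 0.521, -0.037,  0.   ]), 0.65)]
scene short_parcel [(array([0.585, 0.084, 0.003]), 0.68)]
side [[402.7939161975996, 0.0, 258.1573765404854], [0.0, 402.7939161975996, 196.96663387892363], [0.0, 0.0, 1.0]] [[0.918, -0.396, -0.004, -0.527], [-0.293, -0.673, -0.679, 0.242], [0.266, 0.624, -0.734, 0.593], [0.0, 0.0, 0.0, 1.0]]
side carton [(array([ 0.55 , -0.147,  0.001]), 0.8)]
side label []
side mat [(array([ 0.52 , -0.031, -0.001]), 0.7)]
side short_parcel [(array([0.581, 0.083, 0.008]), 0.88)]
```

View pics/a.png

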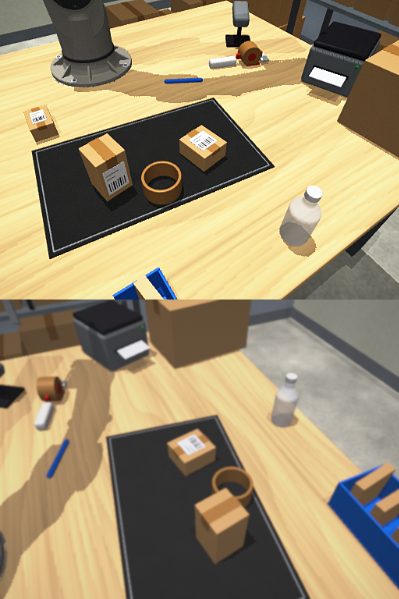

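The carton stands left of the tape roll, at about (105,165) in the scene half. Its label faces away from the robot, and the side toward the robot is clear. Next I'll fit the yaw from the silhouettes.

```bash
cat >> h.py <<'E'
def proj(s,P):
    c=(s['view'][:3,:3]@P.T+s['view'][:3,3:4]).T; q=(s['intrinsics']@c.T).T; return q[:,:2]/q[:,2:]
def ray(s,uv,z):
    V=s['view']; o=-V[:3,:3].T@V[:3,3]; d=V[:3,:3].T@np.linalg.inv(s['intrinsics'])@np.array([*uv,1.]); return o+d*(z-o[2])/d[2]
E
python3 - <<'E'
from h import *
from scipy.optimize import minimize
V=[]
for c in ['scene','side']:
    s=vision.snapshot(c); t=vision.trace(c,'carton'); V.append((s,t[0]['region'])); print(t[0]['p'],t[0]['region'].sum())
    if c=='scene':
        for n,uv in dict(bottle=(300/.78,235/.78),printer=(315/.78,90/.78),roll=(160/.78,190/.78),stand=(237/.78,45/.78)).items(): print(n,ray(s,uv,0).round(3))
        l=vision.trace(c,'label'); lab=l[0]['region']; print('labelregion',l[0]['p'],lab.sum())
        im=s['img'].copy(); S=s
box=np.array([[a,b,z] for a in(-.035,.035) for b in(-.035,.035) for z in(.003,.123)])
def cost(p):
    x,y,a=p; Rz=R.from_euler('z',a).as_matrix(); P=box@Rz.T+[x,y,0]; e=0
    for s,m in V:
        h=cv2.convexHull(np.round(proj(s,P)*16).astype(np.int32)); k=np.zeros(m.shape,np.uint8); cv2.fillConvexPoly(k,h,1,shift=4); k=k>0
        e+=(k^m).sum()/(k|m).sum()
    return e
best=min((minimize(cost,[.55,-.147,a],method='Nelder-Mead',options=dict(initial_simplex=[[.55,-.147,a],[.556,-.147,a],[.55,-.141,a],[.55,-.147,a+.15]])) for a in np.radians([-40,-20,0,20,40])),key=lambda r:r.fun)
x,y,a=best.x; print(best.x,np.degrees(a),best.fun)
Rz=R.from_euler('z',a).as_matrix(); P=box@Rz.T+[x,y,0]
e=[(i,j) for i in range(8) for j in range(i) if abs(box[i]-box[j]>1e-6).sum()+abs(box[j]-box[i]>1e-6).sum()==1]
out=[]
for s,m in V:
    im=cv2.resize(s['img'],None,fx=3,fy=3); q=proj(s,P)*3
    for i,j in e: cv2.line(im,tuple(int(v) for v in q[i]),tuple(int(v) for v in q[j]),(0,255,0),1)
    c=q.mean(0).astype(int); out.append(im[c[1]-180:c[1]+180,c[0]-180:c[0]+180])
cv2.imwrite('pics/b.png',np.hstack(out)[:,:,::-1])
E
```

```text
0.74 3726
bottle [0.882 0.131 0.   ]
printer [0.542 0.568 0.   ]
roll [ 0.622 -0.059  0.   ]
stand [0.161 0.543 0.   ]
labelregion 0.57 3679
0.93 4707
[ 0.54897273 -0.14762906  0.09778057] 5.602413739586031 0.09002124537415618
```

View pics/b.png

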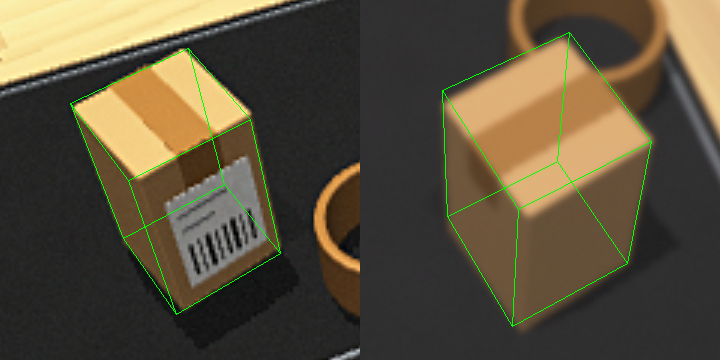

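The wireframe fits both views: the carton is at (0.549, -0.148) with a yaw of about 5.6°. I'll carry the tool over to the label side at safe height, with the fingers partly closed to give two contact points.

Request:
{"op": "play_rows", "data": {
  "commands": "-0.8 -0.66 0 0 0 0 0.32;-0.8 -0.66 0 0 0 0 0.32;-0.8 -0.66 0 0 0 0 0.32;-0.8 -0.66 0 0 0 0 0.32;-0.8 -0.66 0 0 0 0 0.32;-0.8 -0.66 0 0 0 0 0.32;-0.8 -0.66 0 0 0 0 0.32;-0.8 -0.66 0 0 0 0 0.32;-0.8 -0.66 0 0 0 0 0.32;-0.8 -0.66 0 0 0 0 0.32;-0.8 -0.66 0 0 0 0 0.32;-0.8 -0.66 0 0 0 0 0.32"
}}

```text
clock: 2.25
tcp_pos: [0.5001, 0.1603, 0.2277]
tool_rot: [0.682, 3.066, 0.001]
force: [0.5, 0.4, -0.9]
opening: 0.03
gripper_force: 0.0
```

Request:
{"op": "play_rows", "data": {
  "commands": "-0.8 -0.66 0 0 0 0 0.32;-0.8 -0.66 0 0 0 0 0.32;-0.8 -0.66 0 0 0 0 0.32;-0.8 -0.66 0 0 0 0 0.32;-0.8 -0.66 0 0 0 0 0.32;-0.8 -0.66 0 0 0 0 0.32;-0.8 -0.66 0 0 0 0 0.32;-0.8 -0.66 0 0 0 0 0.32;0 0 0 0 0 0 0.32"
}}

```text
clock: 3.38
tcp_pos: [0.6422, -0.1418, 0.2273]
tool_rot: [0.689, 3.065, -0.003]
force: [-0.5, 0.5, 0.5]
opening: 0.0302
gripper_force: 0.0
```

Request:
{"op": "play_rows", "data": {
  "commands": "0 0 0 0 0 -0.085 0.32;0 0 0 0 0 -0.085 0.32;0 0 0 0 0 -0.085 0.32;0 0 0 0 0 -0.085 0.32;0 0 0 0 0 -0.085 0.32;0 0 0 0 0 -0.085 0.32;0 0 0 0 0 0 0.32"
}}

```text
clock: 4.25
tcp_pos: [0.6418, -0.1374, 0.2276]
tool_rot: [-0.152, 3.138, 0.001]
force: [0.0, -0.2, -0.1]
opening: 0.03
gripper_force: 0.0
```

```bash
cat > st.py <<'E'
from h import *
st=get_state(); M=R.from_rotvec(st['tool_rot']).as_matrix(); print(st['clock'],st['tcp_pos'].round(4),M.round(3).tolist(),np.round(st['joint_pos'],2),np.round(st['force'],1),st['opening'])
x,y,a=.549,-.1476,.0978; t=np.array([x+.08*np.cos(a),y+.08*np.sin(a),.125]); print('to target, tool units',(M.T@(t-st['tcp_pos'])/.04).round(2),'tooly deg',np.degrees(np.arctan2(M[1,1],M[0,1])))
E
python3 st.py
```

```text
4.25 [ 0.6418 -0.1374  0.2276] [[-0.995, -0.096, 0.0], [-0.096, 0.995, 0.0], [-0.0, 0.0, -1.0]] [-0.14  0.41  0.34  1.66 -0.15  1.09  1.91] [ 0.  -0.2 -0.1] 0.02999819104283717
to target, tool units [ 0.33 -0.03  2.56] tooly deg 95.5334548293086
```

Request:
{"op": "play_rows", "data": {
  "commands": "0 -0.03 0.64 0 0 0 0.32;0 0 0.64 0 0 0 0.32;0 0 0.64 0 0 0 0.32;0 0 0.64 0 0 0 0.32;0 0 0 0 0 0 0.32"
}}

```text
clock: 4.88
tcp_pos: [0.6409, -0.1388, 0.1235]
tool_rot: [0.149, -3.135, -0.001]
force: [0.1, -0.2, 0.1]
opening: 0.0299
gripper_force: 0.0
```

```bash
python3 st.py; python3 - <<'E'
from h import *
a=vision.snapshot('scene')['img'][130:330,60:300]; b=vision.snapshot('side')['img'][150:350,180:420]
cv2.imwrite('pics/c.png',cv2.resize(np.hstack([a,b])[:,:,::-1],None,fx=1.6,fy=1.6))
E
```

```text
4.875 [ 0.6409 -0.1388  0.1235] [[-0.996, -0.095, -0.003], [-0.095, 0.996, 0.0], [0.003, 0.001, -1.0]] [-0.11  0.51  0.31  1.75 -0.19  0.91  1.94] [ 0.1 -0.2  0.1] 0.02992107868135232
to target, tool units [ 0.31  0.   -0.04] tooly deg 95.43261462157028
```

View pics/c.png

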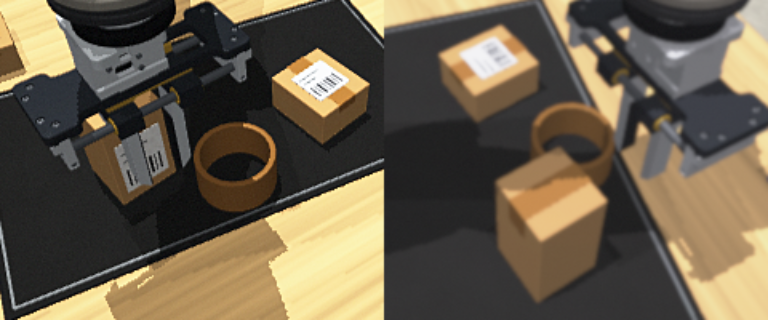

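Both fingers hang clear in front of the label face, to the left of the tape roll. Now I'll push slowly toward the robot, rising slightly.

Request:
{"op": "play_rows", "data": {
  "commands": "0.4 0 0 0 0 0 0.32;0.4 0 0 0 0 0 0.32;0.15 0 0 0 0 0 0.32;0.15 0 0 0 0 0 0.32;0.15 0 0 0 0 0 0.32;0.15 0 -0.03 0 0 0 0.32;0.15 0 -0.04 0 0 0 0.32;0.15 0 -0.04 0 0 0 0.32;0.15 0 -0.05 0 0 0 0.32;0.15 0 -0.05 0 0 0 0.32"
}}

```text
clock: 6.22
tcp_pos: [0.5619, -0.1472, 0.1336]
tool_rot: [0.151, -3.138, 0.0]
force: [1.0, -0.8, 1.5]
opening: 0.0299
gripper_force: 0.5
```

```bash
python3 st.py; python3 - <<'E'
from h import *
a=vision.snapshot('scene')['img'][130:330,60:300]; b=vision.snapshot('side')['img'][150:350,180:420]
cv2.imwrite('pics/d.png',cv2.resize(np.hstack([a,b])[:,:,::-1],None,fx=1.6,fy=1.6))
E
```

```text
6.225 [ 0.5619 -0.1472  0.1336] [[-0.995, -0.096, -0.0], [-0.096, 0.995, -0.0], [0.0, -0.0, -1.0]] [-0.11  0.39  0.32  1.92 -0.16  0.85  1.96] [ 1.  -0.8  1.5] 0.029897559366362493
to target, tool units [-1.68  0.02  0.21] tooly deg 95.50803707217729
```

View pics/d.png

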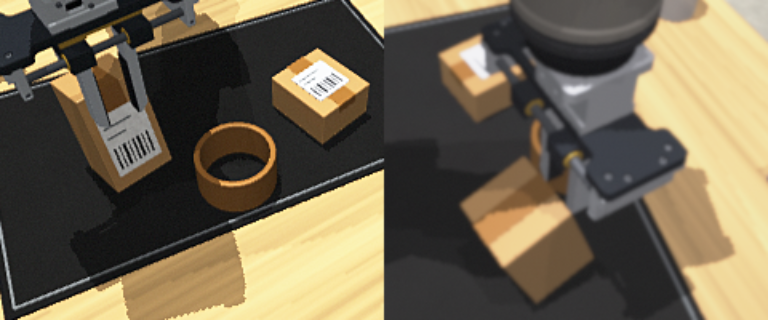

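The carton is tilting cleanly about its far edge, so I'll continue past the tipping point and then stop.

Request:
{"op": "play_rows", "data": {
  "commands": "0.15 0 -0.05 0 0 0 0.32;0.15 0 -0.05 0 0 0 0.32;0.15 0 -0.05 0 0 0 0.32;0.15 0 -0.05 0 0 0 0.32;0.15 0 -0.05 0 0 0 0.32;0.15 0 0 0 0 0 0.32;0.15 0 0 0 0 0 0.32;0 0 0 0 0 0 0.32;0 0 0 0 0 0 0.32;0 0 0 0 0 0 0.32"
}}

```text
clock: 7.58
tcp_pos: [0.5208, -0.1511, 0.1434]
tool_rot: [0.151, -3.138, 0.0]
force: [0.0, -0.5, -0.0]
opening: 0.0301
gripper_force: 0.0
```

```bash
python3 st.py; python3 - <<'E'
from h import *
a=vision.snapshot('scene')['img'][90:330,20:300]; b=vision.snapshot('side')['img'][150:384,140:420]
b=cv2.resize(b,(280,240))
for c in('scene','side'): print([(np.round(d['centre'],3),round(d['p'],2)) for n in('label','carton','short_parcel') for d in vision.tip_of(c,n)[:1]])
cv2.imwrite('pics/e.png',cv2.resize(np.hstack([a,b])[:,:,::-1],None,fx=1.4,fy=1.4))
E
```

```text
7.575 [ 0.5208 -0.1511  0.1434] [[-0.995, -0.096, -0.0], [-0.096, 0.995, -0.0], [0.0, -0.0, -1.0]] [-0.11  0.32  0.33  2.   -0.14  0.84  1.96] [ 0.  -0.5 -0. ] 0.030147697606116037
to target, tool units [-2.71  0.02  0.46] tooly deg 95.52208977871653
[(array([ 0.45 , -0.165,  0.07 ]), 0.89), (array([ 0.507, -0.158,  0.037]), 0.71), (array([0.587, 0.086, 0.002]), 0.58)]
[(array([ 0.45 , -0.163,  0.07 ]), 0.8), (array([ 0.51 , -0.154,  0.037]), 0.93), (array([0.579, 0.085, 0.006]), 0.4)]
```

View pics/e.png

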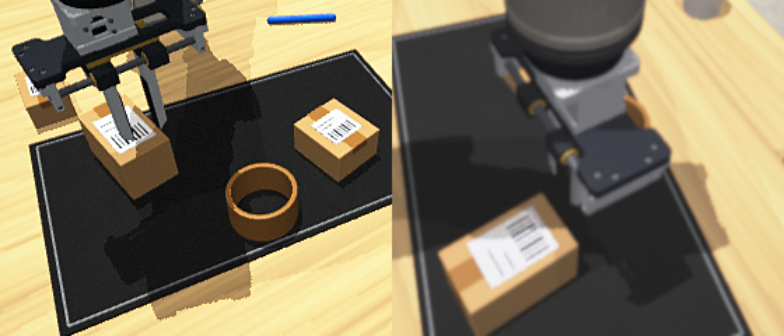

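The carton lies flat with the label up (label point at z ≈ 0.07), it is still on the mat, and the fingers are clear above it. I'll raise the arm and hand in.

Request:
{"op": "play_rows", "data": {
  "commands": "0 0 -0.5 0 0 0 0.32;0 0 -0.8 0 0 0 0.32;0 0 -0.8 0 0 0 0.32;0 0 0 0 0 0 0.32;0 0 0 0 0 0 0.32;0 0 0 0 0 0 0.32"
}}

```text
clock: 8.72
tcp_pos: [0.5201, -0.151, 0.2265]
tool_rot: [0.151, -3.136, -0.0]
force: [-0.6, 1.2, -0.1]
opening: 0.0302
gripper_force: 0.0
```

```bash
python3 - <<'E'
from h import *
vision.snapshot('side'); print(vision.tip_of('side','label')[:1]); print(get_state()['tcp_pos'],workorder.job_done())
E
```

```text
[{'centre': [0.4528, -0.1681, 0.0694], 'p': 0.61}]
the job is handed in; nothing more can be done
[ 0.52022227 -0.15112995  0.22670084] None
```

The carton lies flat on the mat with its label facing up, the arm is clear of it, the short parcel was not moved, and I handed the job in at about 9 s of the 27 s allowed.

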